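# Line up the dye bottles by size on the row board

### The job

Stand the four brown dye bottles on the four cork discs of the wooden board, one bottle to a disc and well centred, in order of size: the largest on the disc next to the upright dowel, then smaller and smaller towards the other end. Keep the bottles upright, set them down rather than drop them, and leave the steel bowl where it is.

Things in the scene. Friction and masses are not known exactly. Their poses are not given: they have to be found in the camera images.
- bottle_tiny: The smallest of four loose, closed dye bottles, all brown with a blank white paper band and a black cap, standing upright on the table: 60 mm tall, round body 38 mm in diameter with straight walls up to 32 mm, a sloping shoulder, then a cap 26 mm in diameter over the top 16 mm. About 60 g. Origin at the centre of its underside, z up along its axis.
- bottle_small: The second smallest of four loose, closed dye bottles, all brown with a blank white paper band and a black cap, standing upright on the table: 85 mm tall, round body 44 mm in diameter with straight walls up to 57 mm, a sloping shoulder, then a cap 28 mm in diameter over the top 16 mm. About 110 g. Origin at the centre of its underside, z up along its axis.
- bottle_medium: The second largest of four loose, closed dye bottles, all brown with a blank white paper band and a black cap, standing upright on the table: 110 mm tall, round body 50 mm in diameter with straight walls up to 82 mm, a sloping shoulder, then a cap 30 mm in diameter over the top 16 mm. About 180 g. Origin at the centre of its underside, z up along its axis.
- bottle_large: The largest of four loose, closed dye bottles, all brown with a blank white paper band and a black cap, standing upright on the table: 140 mm tall, round body 56 mm in diameter with straight walls up to 112 mm, a sloping shoulder, then a cap 32 mm in diameter over the top 16 mm. About 300 g. Origin at the centre of its underside, z up along its axis.
- disc_a: One of four identical round cork discs, 60 mm in diameter and 3 mm thick, fixed in a straight row, 85 mm from centre to centre, on a low wooden board (84 mm wide, 420 mm long, top 15 mm above the table). The discs' letters say nothing of their place in the row. Origin at the centre of its underside, on the board's top, so its upper face is 3 mm above the origin (18 mm above the table); x points across the board, y along the row.
- disc_b: One of four identical round cork discs, 60 mm in diameter and 3 mm thick, fixed in a straight row, 85 mm from centre to centre, on a low wooden board (84 mm wide, 420 mm long, top 15 mm above the table). The discs' letters say nothing of their place in the row. Origin at the centre of its underside, on the board's top, so its upper face is 3 mm above the origin (18 mm above the table); x points across the board, y along the row.
- disc_c: One of four identical round cork discs, 60 mm in diameter and 3 mm thick, fixed in a straight row, 85 mm from centre to centre, on a low wooden board (84 mm wide, 420 mm long, top 15 mm above the table). The discs' letters say nothing of their place in the row. Origin at the centre of its underside, on the board's top, so its upper face is 3 mm above the origin (18 mm above the table); x points across the board, y along the row.
- disc_d: One of four identical round cork discs, 60 mm in diameter and 3 mm thick, fixed in a straight row, 85 mm from centre to centre, on a low wooden board (84 mm wide, 420 mm long, top 15 mm above the table). The discs' letters say nothing of their place in the row. Origin at the centre of its underside, on the board's top, so its upper face is 3 mm above the origin (18 mm above the table); x points across the board, y along the row.
- dowel: Upright wooden dowel, 24 mm in diameter and 60 mm tall, fixed on the same board at one end of the row (either end), 67.5 mm from the centre of the nearest disc, in line with the discs. The board's other end has only a flat block 12 mm high. Origin at the centre of its underside, on the board's top, z up.
- bowl: Bystander: empty loose steel bowl, 110 mm across the rim and 45 mm high, standing on the table to the robot's left of the row. To be left where it is. Origin at the centre of its underside, z up.

How it is judged:
At the end, for the whole second after the job is handed in: Every bottle stands upright (within 0.1 rad) and at rest on a cork disc, its axis within 12 mm of the disc's centre: the largest on the disc nearest the dowel, the second largest on the next, the second smallest on the third, and the smallest on the farthest ((horizontal distance between bottle_tiny and disc_a below 0.012 m or horizontal distance between bottle_tiny and disc_b below 0.012 m or horizontal distance between bottle_tiny and disc_c below 0.012 m or horizontal distance between bottle_tiny and disc_d below 0.012 m) and horizontal distance between bottle_tiny and dowel between 0.28 and 0.365 m and angle between each of bottle_tiny, bottle_small, bottle_medium, bottle_large's own z axis and vertical below 0.1 rad and height (world z) of bottle_tiny between 0.012 and 0.024 m and linear speed of each of bottle_tiny, bottle_small, bottle_medium, bottle_large below 0.02 m/s and (horizontal distance between bottle_small and disc_a below 0.012 m or horizontal distance between bottle_small and disc_b below 0.012 m or horizontal distance between bottle_small and disc_c below 0.012 m or horizontal distance between bottle_small and disc_d below 0.012 m) and horizontal distance between bottle_small and dowel between 0.195 and 0.28 m and height (world z) of bottle_small between 0.012 and 0.024 m and (horizontal distance between bottle_medium and disc_a below 0.012 m or horizontal distance between bottle_medium and disc_b below 0.012 m or horizontal distance between bottle_medium and disc_c below 0.012 m or horizontal distance between bottle_medium and disc_d below 0.012 m) and horizontal distance between bottle_medium and dowel between 0.11 and 0.195 m and height (world z) of bottle_medium between 0.012 and 0.024 m and (horizontal distance between bottle_large and disc_a below 0.012 m or horizontal distance between bottle_large and disc_b below 0.012 m or horizontal distance between bottle_large and disc_c below 0.012 m or horizontal distance between bottle_large and disc_d below 0.012 m) and horizontal distance between bottle_large and dowel below 0.11 m and height (world z) of bottle_large between 0.012 and 0.024 m); the robot touches nothing.
It fails at once if a bottle is dropped or thrown (moves faster than 0.6 m/s while the fingers do not touch it) ((contact force between the fingers and bottle_tiny below 0.05 N and linear speed of bottle_tiny above 0.6 m/s) or (contact force between the fingers and bottle_small below 0.05 N and linear speed of bottle_small above 0.6 m/s) or (contact force between the fingers and bottle_medium below 0.05 N and linear speed of bottle_medium above 0.6 m/s) or (contact force between the fingers and bottle_large below 0.05 N and linear speed of bottle_large above 0.6 m/s)).
It fails at once if a bottle is tipped by more than 45 degrees (angle between any of bottle_tiny, bottle_small, bottle_medium, bottle_large's own z axis and vertical above 0.785 rad).
It fails at once if the steel bowl is pushed more than 20 mm from its place (distance of bowl from where it was at the start of the episode above 0.02 m).
It also fails if it takes over 96 s, if anything falls off the work surface, if the arm or the gripper's body presses on something with over 40 N, if the wrist force passes 120 N, or if a joint passes its speed limit or range.

### The arm

A 6-joint arm with a two-finger parallel gripper is mounted at the origin on the work surface. World frame = base frame: x ahead of the robot, y to its left, z up, the work surface at z = 0. Lengths are in m, angles in rad, forces in N, time in s.
With the tool pointing down it reaches from about 0.35 to 0.775 m from the base axis. Payload 7.3 kg.
Tool frame: the origin (TCP) lies on the centre line of the jaws, within the pads' length; the fingertips stand 8 mm ahead of it and the grasp point (between the pads) lies 11 mm behind it; z points along the fingers, y is the line along which they close (so a half turn about z gives the same grasp; the last joint's range is limited). The gripper opens to 92 mm and grips with 3 to 60 N. Pads are 19 mm wide; open, the fingers measure 130 mm over their backs; the gripper's body (75 mm by 190 mm) begins 47 mm behind the grasp point.
Start: joints at [-1.464, 0.342, 1.524, -0, 1.275, -0.146], TCP at [0.131, -0.508, 0.235] pointing down, gripper open.
Joint ranges: [-2.53, 2.53], [-0.77, 2.02], [0.04, 2.7], [-1, 4.14], [0.28, 2.66], [-3.11, 3.11]. Speed limits (rad/s): [2.57, 2.57, 3.14, 3.14, 3.14, 3.14].

### API

Orientations are given as a rotation vector (axis times angle).
In Python, from station import robot, camera, workorder, nets gives the robot as it stands. The module is installed in compiled form; this text tells all that it offers.
- The arm moves only by the tool servo_tool, never from a script. Its argument "motion" is one flat list of numbers, 6 for each row, row after row: the shift along the tool's x, y, z in cm, then the turn, a rotation vector about the tool's x, y, z in degrees. In form: [tx, ty, tz, rx, ry, rz, tx, ty, tz, rx, ry, rz, ...]. A call has 1 to 8 rows; each row shifts and turns the commanded pose from where the row before left it, along the tool's axes as they then stand; what a row does not reach is not made up. A row lasts 1/8 s, in which the tool goes at most 62.5 mm and 10.7 degrees, less where a joint would pass 70% of its speed; a pose out of reach is approached as far as the arm can. A call with a gripper value outside its range is refused whole. "claw" is the closure, from -1 (fully open) to 1 (shut), set as the call begins (left out, the last holds). The fingers move at their own pace and stop on an object; "squeeze" is the grip in N (left out, the last holds). Time passes only in rows, so rows that do not move let the fingers close. It gives the time, the measured TCP pose, the force, the opening and the grip force at its end, in the units of the state.
- robot.read_state(): the state, without advancing time (a new reading comes with each control period).
- camera(name): name is "side" or "top" or "wrist"; returns a dict with "image" (420x560x3 uint8, blue, green, red), "fx", "fy", "cx", "cy" (pixels), "position" and "attitude" of the camera in the world. Camera axes: x right, y down, z forward; pixel columns grow to the right and rows downward; lengths in m; the calibration is good to about 2 mm. A picture is of the moment at which its call begins. There is no depth.
- workorder.sign_off(): hands the job in; it is judged then, once.
Trained networks look in the newest picture that a camera, given by its name, has taken for a name from the list of things; names that differ only in an ending like _2 or _b are one class to them, and where a whole thing is asked for, a point or a joint stands for the part that bears it (a point fixed in the world has none). Each returns a list of dicts, best first, with "conf" (0 to 1); they miss things now and then, are a little off and sometimes report something else, mostly with a low value. They report only what shows in the picture. A call takes as long as a camera call.
- nets.spot_in(camera, name): "location" ([column, row] in pixels, amid what is visible of it).
- nets.regions_of(camera, name): "pixels" (420x560 bool, what is visible of it) and "location" ([column, row] in pixels, amid what is visible of it).
- nets.place_of(camera, name): "location" ([column, row] in pixels: a listed point, or the origin of a listed thing).
The state is a dict: "time_s": time; "qpos": joint angles; "qvel": joint speeds; "tau": joint torques, N m; "tcp_pos": TCP position; "eef_rot": TCP orientation; "contact_force": force on the tool from outside, world axes, zero at the start; "torque": the same for the moment, N m; "grip_width": finger opening in m; "finger_force": force on a finger pad.
Only numpy, scipy, OpenCV 4.12 (cv2) and the standard library are available. Lean on these libraries where they do the work, as an engineer would, in place of code of your own. Each camera call takes 0.05 s, during which the arm holds its last target. There are 200 camera calls.

## Working session

There is one attempt and no reset: what is moved stays moved. The work goes in short steps, Python scripts to look and compute and a tool call to move; the robot and the scene stay as the last step left them, time stands still between calls to the robot, and variables do not carry over. Pictures are saved under pics/ and viewed, at most 14 in all, crops included, and the job is handed in when it is done.

Besides the shell and the picture viewer there is one more tool, called after "Emit:" by a JSON object that holds its "name" and its "arguments", one argument or row to a line. servo_tool: Moves the arm, as the interface text tells. Its arguments: {"type":"object","properties":{"motion":{"type":"array","items":{"type":"number"}},"claw":{"type":"number"},"squeeze":{"type":"number"}},"required":["motion"]}

```bash
mkdir -p pics
cat > h.py <<'E'
import numpy as np, cv2
from scipy.spatial.transform import Rotation as R
from station import robot, camera, workorder, nets
def rot(a):
    a=np.array(a,float)
    if a.shape==(3,3): return a
    return R.from_rotvec(a).as_matrix() if a.size==3 else R.from_quat(a).as_matrix()
def ray(c,px):
    d=np.array([(px[0]-c["cx"])/c["fx"],(px[1]-c["cy"])/c["fy"],1.])
    return np.array(c["position"]),rot(c["attitude"])@d
def at_z(c,px,z):
    o,d=ray(c,px); return o+d*(z-o[2])/d[2]
def proj(c,p):
    q=rot(c["attitude"]).T@(np.array(p)-np.array(c["position"]))
    return np.array([c["fx"]*q[0]/q[2]+c["cx"],c["fy"]*q[1]/q[2]+c["cy"]])
E
python3 - <<'E'
from h import *
for n in ("top","side"):
    c=camera(n); cv2.imwrite(f"pics/{n}0.png",c["image"])
    print(n,c["position"],c["attitude"],c["fx"],c["cx"],c["cy"])
    for o,z in (("bottle_tiny",0),("bottle_small",0),("bottle_medium",0),("bottle_large",0),("disc_a",.015),("dowel",.015),("bowl",0)):
        for r in nets.place_of(n,o)[:6]:
            print(o,round(r["conf"],2),np.round(r["location"]),np.round(at_z(c,r["location"],z),3))
print(robot.read_state())
E
```

```text
top [0.40630803 0.0788524  1.03356536] [-2.12387198  2.16524355 -0.18478185] 404.16257598085446 280.22712839310935 201.1980566151421
bottle_tiny 0.6 [415. 253.] [ 0.433 -0.277  0.   ]
bottle_small 0.85 [201. 250.] [0.449 0.267 0.   ]
bottle_medium 0.69 [341. 260.] [ 0.418 -0.088  0.   ]
bottle_large 0.6 [279. 239.] [0.473 0.068 0.   ]
bottle_large 0.18 [343. 172.] [ 0.647 -0.102  0.   ]
disc_a 0.82 [273. 167.] [0.66  0.08  0.015]
disc_a 0.78 [371. 170.] [ 0.647 -0.172  0.015]
disc_a 0.77 [341. 171.] [ 0.646 -0.095  0.015]
disc_a 0.76 [304. 166.] [0.662 0.    0.015]
bowl 0.94 [144. 171.] [0.659 0.417 0.   ]
side [ 0.30855811 -0.80588761  0.82171129] [-2.26344032  0.31112992 -0.13008361] 471.2414497664386 275.9871906810436 207.58683285104348
bottle_tiny 0.89 [265. 340.] [ 0.425 -0.271  0.   ]
bottle_small 0.58 [226. 178.] [0.451 0.283 0.   ]
bottle_small 0.27 [257. 221.] [0.494 0.079 0.   ]
bottle_medium 0.67 [245. 275.] [ 0.424 -0.093  0.   ]
bottle_medium 0.21 [318. 207.] [0.665 0.086 0.   ]
bottle_large 0.65 [257. 224.] [0.49  0.066 0.   ]
disc_a 0.92 [340. 251.] [ 0.656 -0.093  0.0
[... 313 characters left out ...]
   ]
{'time_s': 0.8, 'qpos': array([-1.46397654e+00,  3.41991993e-01,  1.52406649e+00,  1.26874020e-05,
        1.27542683e+00, -1.46026740e-01]), 'qvel': array([-5.28223219e-04,  3.74363487e-04,  6.76041298e-04, -3.35485299e-04,
       -4.14475970e-05,  3.42381691e-04]), 'tau': array([ 2.83915753e-03, -4.31086528e+01, -2.44463056e+01,  7.20544718e-02,
        4.83949471e-02,  1.78732404e-05]), 'tcp_pos': array([ 0.13134895, -0.50833021,  0.23475638]), 'eef_rot': array([3.11641431e+00, 3.96093946e-01, 1.57571793e-05]), 'contact_force': array([0.11927843, 0.30669279, 0.23922365]), 'torque': array([-0.06064794, -0.07486707,  0.04799658]), 'finger_force': 0.0, 'grip_width': 0.09139041023170148}
```

View pics/top0.png

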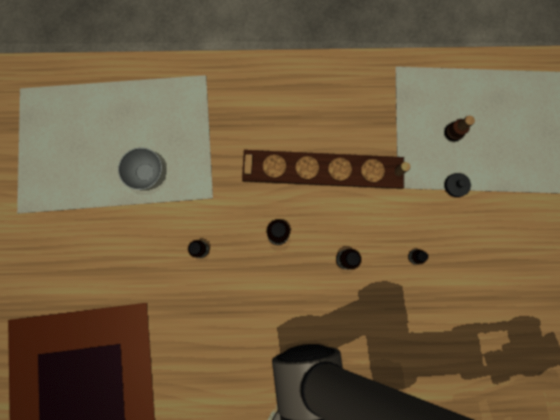

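View pics/side0.png

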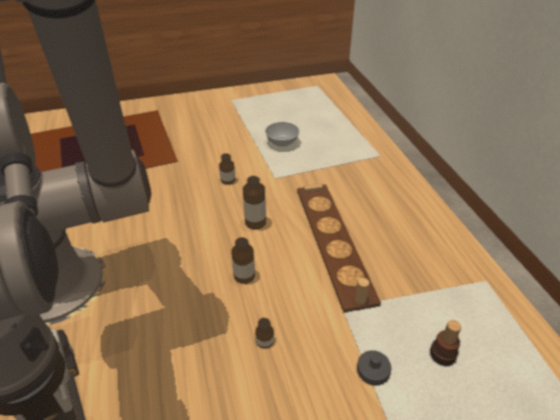

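The top view shows the discs at (275,166), (307,167), (340,169) and (373,170), with the dowel at the right end (405,167). So the largest bottle goes on the disc near y≈-0.17. The bottles are at (198,248) small, (278,231) large, (349,258) medium and (418,256) tiny. The cork-topped bottle at (457,130) is a decoy. The side view agrees, so I'll refine these positions with the silhouettes.

```bash
cat > m.py <<'E'
from h import *
from scipy.optimize import least_squares
D={"tiny":(.060,.019,.032,.013),"small":(.085,.022,.057,.014),"medium":(.110,.025,.082,.015),"large":(.140,.028,.112,.016)}
G={"tiny":(.43,-.275),"small":(.45,.27),"medium":(.42,-.09),"large":(.475,.067)}
def hull(c,n,x,y):
    H,r,s,rc=D[n]; t=np.linspace(0,2*np.pi,24)
    P=[proj(c,(x+a*np.cos(u),y+a*np.sin(u),z)) for z,a in((0,r),(s,r),(H-.016,rc),(H,rc)) for u in t]
    return cv2.convexHull(np.array(P,np.float32))
def cen(h):
    m=cv2.moments(h); return np.array([m["m10"],m["m01"]])/m["m00"]
def fit(n,obs,g):
    f=lambda p:np.concatenate([cen(hull(c,n,*p))-o for c,o in obs])
    s=least_squares(f,g,diff_step=1e-3); return s.x,s.fun
E
python3 - <<'E'
from m import *
C={k:camera(k) for k in("top","side")}
for n in D:
    obs=[]
    for k,c in C.items():
        e=cen(hull(c,n,*G[n]))
        rs=[r for r in nets.regions_of(k,"bottle_"+n) if np.hypot(*(np.array(r["location"])-e))<25]
        if rs:
            ys,xs=np.nonzero(rs[0]["pixels"]); o=np.array([xs.mean(),ys.mean()])
            obs.append((c,o)); print(n,k,rs[0]["conf"],"area",len(xs),"pred",cv2.contourArea(hull(c,n,*G[n])),"alone",fit(n,[(c,o)],G[n])[0].round(4))
    print("both",*[v.round(4) for v in fit(n,obs,G[n])])
for k,c in C.items():
    for r in nets.regions_of(k,"disc_a"):
        ys,xs=np.nonzero(r["pixels"]); print(k,round(r["conf"],2),len(xs),at_z(c,(xs.mean(),ys.mean()),.018).round(4))
E
```

```text
tiny top 0.61 area 279 pred 262.27802660362795 alone [ 0.4223 -0.2766]
tiny side 0.9 area 456 pred 502.88054449576885 alone [ 0.4233 -0.2725]
both [ 0.4228 -0.2744] [-0.8992 -0.1878 -0.0019  0.8589]
small top 0.9 area 319 pred 331.509097679751 alone [0.4511 0.2665]
small side 0.63 area 431 pred 443.8328620765824 alone [0.4525 0.2725]
both [0.4515 0.2678] [-0.5039 -0.1623 -0.0133  1.0088]
medium top 0.94 area 421 pred 451.33273818413727 alone [ 0.4205 -0.0987]
medium side 0.71 area 917 pred 935.1020478522405 alone [ 0.4201 -0.093 ]
both [ 0.4201 -0.0964] [-0.9356  0.1631  0.3386  1.0931]
large top 0.71 area 493 pred 504.34903720766306 alone [0.4853 0.0715]
large side 0.66 area 1110 pred 1120.2449648695765 alone [0.4858 0.0742]
both [0.4854 0.0722] [-0.3087 -0.0553  0.0288  0.5101]
top 0.83 415 [0.6613 0.0773 0.018 ]
top 0.8 429 [ 0.6502 -0.0918  0.018 ]
top 0.8 441 [ 0.6441 -0.176   0.018 ]
top 0.67 420 [ 0.6556 -0.0073  0.018 ]
side 0.86 325 [ 0.6561 -0.0046  0.018 ]
side 0.79 255 [0.6631 0.0796 0.018 ]
side 0.74 393 [ 0.6503 -0.0886  0.018 ]
side 0.68 416 [ 0.6445 -0.1727  0.018 ]
```

Emit:
{"name": "servo_tool", "arguments": {
  "motion": [0,0,0,0,0,-9.5,0,0,0,0,0,-9.5,0,0,0,0,0,-9.5,0,0,0,0,0,-9.5,0,0,0,0,0,-9.5,0,0,0,0,0,-9.5,0,0,0,0,0,-9.5,0,0,0,0,0,-9]
}}

```text
time_s: 2.4
tcp_pos: [0.1313, -0.5083, 0.2348]
eef_rot: [2.216, 2.227, -0.0]
contact_force: [0.4, 0.2, -1.0]
grip_width: 0.0923
finger_force: 0.0
```

Emit:
{"name": "servo_tool", "arguments": {
  "motion": [3.8,2.5,0,0,0,0,3.8,2.5,0,0,0,0,3.8,2.5,0,0,0,0,3.8,2.5,0,0,0,0,3.8,2.5,0,0,0,0,3.8,2.5,0,0,0,0,3.8,2.5,0,0,0,0,3.8,2.5,0,0,0,0],
  "claw": -1,
  "squeeze": 20
}}

```text
time_s: 3.4
tcp_pos: [0.3321, -0.2032, 0.235]
eef_rot: [2.221, 2.22, -0.0]
contact_force: [1.1, -1.0, 0.2]
grip_width: 0.0918
finger_force: 0.0
```

Emit:
{"name": "servo_tool", "arguments": {
  "motion": [3.8,2.2,0,0,0,0,3.8,2.2,0,0,0,0,3.8,2.2,0,0,0,0,3.8,2.2,0,0,0,0,3.8,2.2,0,0,0,0,3.8,2.2,0,0,0,0,3.8,2.2,0,0,0,0,1.1,0,0,0,0,0]
}}

```text
time_s: 4.4
tcp_pos: [0.4862, 0.0744, 0.2344]
eef_rot: [-2.219, -2.224, -0.0]
contact_force: [0.6, 0.9, 0.2]
grip_width: 0.092
finger_force: 0.0
```

Run:
```python
from m import *
c=camera("wrist"); im=c["image"].copy()
h=hull(c,"large",.4855,.0725); cv2.polylines(im,[h.astype(int)],True,(0,255,0),1)
for r in nets.regions_of("wrist","bottle_large")[:2]:
    ys,xs=np.nonzero(r["pixels"]); print(r["conf"],len(xs),cv2.contourArea(h),xs.mean(),ys.mean(),cen(h),fit("large",[(c,np.array([xs.mean(),ys.mean()]))],G["large"])[0])
print(robot.read_state()["tcp_pos"]); cv2.imwrite("pics/w1.png",im)
```

```text
0.64 4012 3948.8007847281406 285.06804586241276 195.44765702891326 [283.70191499 194.33716402] [0.48672808 0.0713925 ]
[0.48507195 0.07333283 0.23443124]
```

View pics/w1.png

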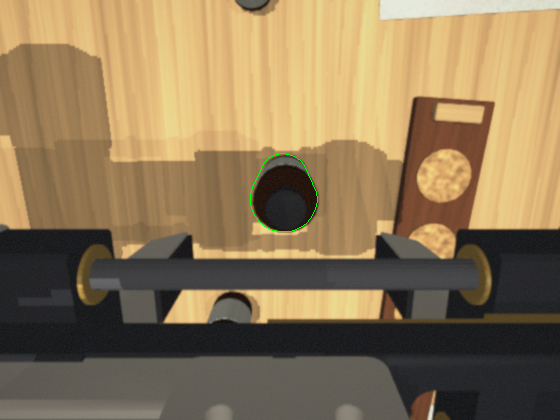

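The wrist view shows the large bottle at about (284,195), inside the predicted green outline. The position is good to 1–2 mm, so I'm going down.

Emit:
{"name": "servo_tool", "arguments": {
  "motion": [-0.1,0.1,2.4,0,0,0,0,0,2.8,0,0,0,0,0,2.8,0,0,0,0,0,2.6,0,0,0,0,0,2.2,0,0,0,0,0,1.6,0,0,0,0,0,0,0,0,0]
}}

```text
time_s: 5.38
tcp_pos: [0.4854, 0.0704, 0.09]
eef_rot: [-2.222, -2.219, 0.003]
contact_force: [0.7, -1.3, -0.4]
grip_width: 0.092
finger_force: 0.0
```

Emit:
{"name": "servo_tool", "arguments": {
  "motion": [0,0,0,0,0,0,0,0,0,0,0,0,0,0,0,0,0,0,0,0,0,0,0,0,0,0,0,0,0,0,0,0,0,0,0,0],
  "claw": 1,
  "squeeze": 20
}}

```text
time_s: 6.12
tcp_pos: [0.4868, 0.0716, 0.0909]
eef_rot: [2.221, 2.221, 0.001]
contact_force: [0.5, -0.0, 2.9]
grip_width: 0.0556
finger_force: 20.0
```

Emit:
{"name": "servo_tool", "arguments": {
  "motion": [0,0,-2,0,0,0,0,0,-3,0,0,0,-3,2,0,0,0,0,-4,2.5,0,0,0,0,-4,2.5,0,0,0,0,-4,2.5,0,0,0,0,-4,2.5,0,0,0,0,-3,2,0,0,0,0]
}}

```text
time_s: 7.12
tcp_pos: [0.6266, -0.1501, 0.1396]
eef_rot: [-2.222, -2.219, 0.001]
contact_force: [0.3, 1.1, -2.5]
grip_width: 0.0557
finger_force: 20.0
```

Emit:
{"name": "servo_tool", "arguments": {
  "motion": [-2,1.3,0,0,0,0,-0.6,0.5,0,0,0,0,0,0,1,0,0,0,0,0,1,0,0,0,0,0,0,0,0,0,0,0,0,0,0,0]
}}

```text
time_s: 7.88
tcp_pos: [0.6444, -0.174, 0.1209]
eef_rot: [2.221, 2.222, -0.0]
contact_force: [0.1, -0.4, -3.6]
grip_width: 0.0558
finger_force: 20.0
```

Emit:
{"name": "servo_tool", "arguments": {
  "motion": [0,0,0.7,0,0,0,0,0,0.4,0,0,0,0,0,0.1,0,0,0,0,0,0,0,0,0]
}}

```text
time_s: 8.38
tcp_pos: [0.6443, -0.1745, 0.109]
eef_rot: [-2.222, -2.221, 0.0]
contact_force: [-1.3, -0.0, 0.8]
grip_width: 0.0556
finger_force: 20.0
```

Emit:
{"name": "servo_tool", "arguments": {
  "motion": [0,0,0,0,0,0,0,0,0,0,0,0,0,0,0,0,0,0,0,0,0,0,0,0,0,0,0,0,0,0,0,0,-3,0,0,0,0,0,-4,0,0,0,0,0,-4,0,0,0],
  "claw": -1
}}

```text
time_s: 9.38
tcp_pos: [0.6443, -0.1744, 0.2197]
eef_rot: [-2.221, -2.221, 0.0]
contact_force: [0.3, -0.2, -1.1]
grip_width: 0.0919
finger_force: 0.0
```

Emit:
{"name": "servo_tool", "arguments": {
  "motion": [1,-3,0,0,0,0,1.4,-4,0,0,0,0,1.4,-4,0,0,0,0,1.4,-4,0,0,0,0,1.4,-4,0,0,0,0,1.2,-3.4,0,0,0,0,0,0,0,0,0,0,0,0,0,0,0,0]
}}

```text
time_s: 10.38
tcp_pos: [0.4213, -0.0968, 0.2192]
eef_rot: [2.221, 2.22, 0.001]
contact_force: [0.9, 0.3, -0.3]
grip_width: 0.0918
finger_force: 0.0
```

Run:
```python
from m import *
print({k:v for k,v in robot.read_state().items() if k in("tcp_pos","time_s")})
c=camera("wrist"); im=c["image"].copy()
h=hull(c,"medium",.4201,-.0964); cv2.polylines(im,[h.astype(int)],True,(0,255,0),1)
for r in nets.regions_of("wrist","bottle_medium")[:3]:
    ys,xs=np.nonzero(r["pixels"]); print(r["conf"],len(xs),cv2.contourArea(h),xs.mean(),ys.mean(),cen(h),fit("medium",[(c,np.array([xs.mean(),ys.mean()]))],G["medium"])[0])
t=camera("top"); cv2.polylines(t["image"],[ (hull(t,"large",.6443,-.1745)).astype(int)],True,(0,255,0),1)
cv2.imwrite("pics/w2.png",np.hstack([im[:,:, :],cv2.resize(t["image"][120:280,300:440],None,fx=2.6,fy=2.625,interpolation=cv2.INTER_CUBIC)])[:,160:])
```

```text
{'time_s': 10.375, 'tcp_pos': array([ 0.42132291, -0.09677936,  0.21919201])}
0.7 2765 2839.612831730279 283.06726943942135 189.99204339963833 [282.93859506 189.06782797] [ 0.42021732 -0.0973294 ]
```

View pics/w2.png

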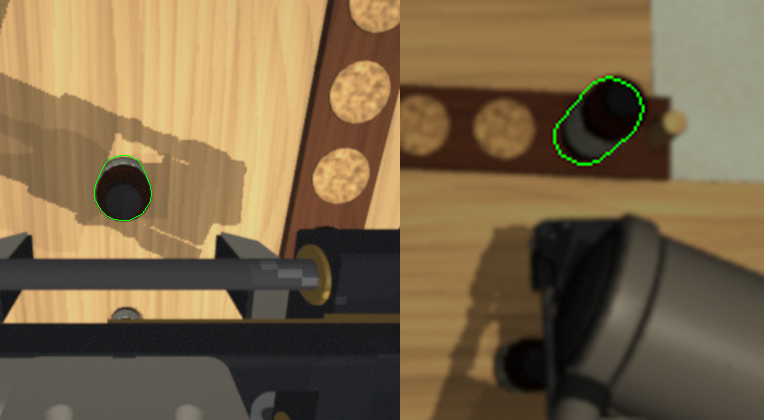

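Left: the medium bottle sits inside its outline at about (123,188). Right: the large bottle stands on the disc beside the dowel, at about (600,120). Next I'll descend on the medium bottle.

Emit:
{"name": "servo_tool", "arguments": {
  "motion": [0,-0.1,2.5,0,0,0,0,0,3,0,0,0,0,0,3,0,0,0,0,0,3,0,0,0,0,0,2.6,0,0,0,0,0,1.8,0,0,0,0,0,0,0,0,0]
}}

```text
time_s: 11.4
tcp_pos: [0.4191, -0.0963, 0.0584]
eef_rot: [-2.22, -2.219, 0.002]
contact_force: [0.3, -0.8, 0.2]
grip_width: 0.0921
finger_force: 0.0
```

Emit:
{"name": "servo_tool", "arguments": {
  "motion": [0,0,0,0,0,0,0,0,0,0,0,0,0,0,0,0,0,0,0,0,0,0,0,0,0,0,0,0,0,0,0,0,0,0,0,0],
  "claw": 1
}}

```text
time_s: 12.15
tcp_pos: [0.4198, -0.0965, 0.0599]
eef_rot: [2.221, 2.22, 0.001]
contact_force: [1.8, -0.6, 2.8]
grip_width: 0.0496
finger_force: 20.0
```

Emit:
{"name": "servo_tool", "arguments": {
  "motion": [0,0,-2,0,0,0,0,0,-2,0,0,0,0,3,0,0,0,0,0,4,0,0,0,0,0,4,0,0,0,0,0.3,4,0,0,0,0,0.3,4,0,0,0,0,0.1,3,0,0,0,0]
}}

```text
time_s: 13.15
tcp_pos: [0.6403, -0.0891, 0.0988]
eef_rot: [-2.221, -2.221, 0.001]
contact_force: [1.0, -0.6, -1.7]
grip_width: 0.0495
finger_force: 19.9
```

Emit:
{"name": "servo_tool", "arguments": {
  "motion": [-0.1,1,0,0,0,0,0,0,0,0,0,0,0,0,1.2,0,0,0,0,0,0.6,0,0,0,0,0,0.4,0,0,0,0,0,0,0,0,0]
}}

```text
time_s: 13.9
tcp_pos: [0.6493, -0.0906, 0.0777]
eef_rot: [2.222, 2.221, -0.0]
contact_force: [0.2, 1.3, -1.2]
grip_width: 0.0493
finger_force: 20.0
```

Emit:
{"name": "servo_tool", "arguments": {
  "motion": [0,0,0.1,0,0,0,0,0,0,0,0,0]
}}

```text
time_s: 14.15
tcp_pos: [0.6495, -0.0905, 0.0775]
eef_rot: [2.221, 2.221, 0.0]
contact_force: [-2.5, 0.3, 5.2]
grip_width: 0.0495
finger_force: 20.0
```

Emit:
{"name": "servo_tool", "arguments": {
  "motion": [0,0,0,0,0,0,0,0,0,0,0,0,0,0,0,0,0,0,0,0,0,0,0,0,0,0,0,0,0,0,0,0,-3,0,0,0,0,0,-4.5,0,0,0,0,0,-4.5,0,0,0],
  "claw": -1
}}

```text
time_s: 15.15
tcp_pos: [0.6493, -0.0904, 0.1978]
eef_rot: [-2.221, -2.221, 0.0]
contact_force: [1.1, 1.1, 0.5]
grip_width: 0.0918
finger_force: 0.0
```

Emit:
{"name": "servo_tool", "arguments": {
  "motion": [3,-1.6,0,0,0,0,4.6,-2.6,0,0,0,0,4.8,-2.6,0,0,0,0,4.8,-2.6,0,0,0,0,4.8,-2.6,0,0,0,0,4.8,-2.6,0,0,0,0,4.8,-2.6,0,0,0,0,4.3,-2.6,0,0,0,0]
}}

```text
time_s: 16.15
tcp_pos: [0.4506, 0.2702, 0.1969]
eef_rot: [2.221, 2.221, 0.001]
contact_force: [0.2, 0.0, 0.0]
grip_width: 0.0917
finger_force: 0.0
```

Emit:
{"name": "servo_tool", "arguments": {
  "motion": [0,0,0,0,0,0,0,0,0,0,0,0]
}}

```text
time_s: 16.4
tcp_pos: [0.4518, 0.2683, 0.1968]
eef_rot: [2.221, 2.221, 0.0]
contact_force: [0.4, -0.2, -0.0]
grip_width: 0.092
finger_force: 0.0
```

Run:
```python
from m import *
print({k:v for k,v in robot.read_state().items() if k in("tcp_pos","time_s")})
c=camera("wrist"); im=c["image"].copy()
h=hull(c,"small",.4515,.269)
for r in nets.regions_of("wrist","bottle_small")[:3]:
    ys,xs=np.nonzero(r["pixels"]); print(r["conf"],len(xs),cv2.contourArea(h),xs.mean(),ys.mean(),cen(h),fit("small",[(c,np.array([xs.mean(),ys.mean()]))],G["small"])[0])
```

```text
{'time_s': 16.4, 'tcp_pos': array([0.45182412, 0.26831253, 0.19676339])}
0.96 2172 2153.502893768484 285.183241252302 189.55662983425415 [284.1072875  189.10426512] [0.45249892 0.26856846]
```

Already on target. I'll go down 16.2 cm to z 0.035.

Emit:
{"name": "servo_tool", "arguments": {
  "motion": [0,0,2.5,0,0,0,0,0,3,0,0,0,0,0,3,0,0,0,0,0,3,0,0,0,0,0,2.7,0,0,0,0,0,2,0,0,0,0,0,0,0,0,0]
}}

```text
time_s: 17.38
tcp_pos: [0.4514, 0.2671, 0.0334]
eef_rot: [-2.223, -2.218, 0.005]
contact_force: [0.7, 1.0, 0.1]
grip_width: 0.0917
finger_force: 0.0
```

Emit:
{"name": "servo_tool", "arguments": {
  "motion": [0,0,0,0,0,0,0,0,0,0,0,0,0,0,0,0,0,0,0,0,0,0,0,0,0,0,0,0,0,0,0,0,0,0,0,0],
  "claw": 1
}}

```text
time_s: 18.12
tcp_pos: [0.4518, 0.2687, 0.0349]
eef_rot: [2.221, 2.221, 0.001]
contact_force: [0.5, -0.2, 1.3]
grip_width: 0.0435
finger_force: 20.0
```

Emit:
{"name": "servo_tool", "arguments": {
  "motion": [0,0,-2,0,0,0,0,0,-3,0,0,0,-3,2.2,0,0,0,0,-4,3,0,0,0,0,-4.5,3.3,0,0,0,0,-4.5,3.3,0,0,0,0,-4.5,3.3,0,0,0,0,-4,3,0,0,0,0]
}}

```text
time_s: 19.12
tcp_pos: [0.6331, 0.0217, 0.0843]
eef_rot: [-2.222, -2.22, 0.001]
contact_force: [0.3, 0.7, -1.0]
grip_width: 0.0437
finger_force: 20.0
```

Emit:
{"name": "servo_tool", "arguments": {
  "motion": [-1.8,1.4,0,0,0,0,-1.2,0.9,0,0,0,0,0,0,0,0,0,0,0,0,1.4,0,0,0,0,0,1,0,0,0,0,0,0.6,0,0,0,0,0,0.2,0,0,0,0,0,0,0,0,0]
}}

```text
time_s: 20.12
tcp_pos: [0.6556, -0.0063, 0.0529]
eef_rot: [2.221, 2.221, 0.0]
contact_force: [0.5, 0.3, -1.2]
grip_width: 0.0438
finger_force: 20.0
```

Emit:
{"name": "servo_tool", "arguments": {
  "motion": [0,0,0.1,0,0,0,0,0,0,0,0,0]
}}

```text
time_s: 20.38
tcp_pos: [0.6556, -0.0063, 0.0529]
eef_rot: [2.221, 2.221, 0.001]
contact_force: [-3.5, 1.5, 7.4]
grip_width: 0.0437
finger_force: 20.0
```

Emit:
{"name": "servo_tool", "arguments": {
  "motion": [0,0,0,0,0,0,0,0,0,0,0,0,0,0,0,0,0,0,0,0,0,0,0,0,0,0,-2.5,0,0,0,0,0,-4,0,0,0,0,0,-4,0,0,0,0,0,-4.5,0,0,0],
  "claw": -1
}}

```text
time_s: 21.38
tcp_pos: [0.6551, -0.0065, 0.2025]
eef_rot: [-2.221, -2.221, 0.001]
contact_force: [1.2, 0.4, 0.2]
grip_width: 0.0921
finger_force: 0.0
```

Emit:
{"name": "servo_tool", "arguments": {
  "motion": [-3,-2.6,0,0,0,0,-4.1,-3.6,0,0,0,0,-4.1,-3.6,0,0,0,0,-4.1,-3.6,0,0,0,0,-4.1,-3.6,0,0,0,0,-4,-3.4,0,0,0,0,-3.4,-2.9,0,0,0,0,0,0,0,0,0,0]
}}

```text
time_s: 22.38
tcp_pos: [0.4208, -0.2765, 0.2019]
eef_rot: [2.226, 2.216, -0.001]
contact_force: [-0.3, 0.4, 0.1]
grip_width: 0.0921
finger_force: 0.0
```

Emit:
{"name": "servo_tool", "arguments": {
  "motion": [0,0,0,0,0,0]
}}

```text
time_s: 22.5
tcp_pos: [0.4226, -0.2742, 0.2018]
eef_rot: [2.222, 2.22, 0.001]
contact_force: [0.0, -0.3, 0.5]
grip_width: 0.092
finger_force: 0.0
```

Run:
```python
from m import *
print({k:v for k,v in robot.read_state().items() if k in("tcp_pos","time_s")})
c=camera("wrist"); im=c["image"].copy()
h=hull(c,"tiny",.423,-.2744)
for r in nets.regions_of("wrist","bottle_tiny")[:3]:
    ys,xs=np.nonzero(r["pixels"]); print(r["conf"],len(xs),cv2.contourArea(h),xs.mean(),ys.mean(),cen(h),fit("tiny",[(c,np.array([xs.mean(),ys.mean()]))],G["tiny"])[0])
```

```text
{'time_s': 22.5, 'tcp_pos': array([ 0.42263949, -0.27423911,  0.20179759])}
0.98 1273 1310.3506607364397 284.55066771406126 186.57501963864885 [284.80983437 185.36593655] [ 0.42273838 -0.27561834]
```

Emit:
{"name": "servo_tool", "arguments": {
  "motion": [-0.1,0,3,0,0,0,0,0,4,0,0,0,0,0,4,0,0,0,0,0,3.4,0,0,0,0,0,2.4,0,0,0,0,0,1.4,0,0,0,0,0,0.7,0,0,0,0,0,0,0,0,0]
}}

```text
time_s: 23.6
tcp_pos: [0.4227, -0.2753, 0.0129]
eef_rot: [2.221, 2.221, -0.0]
contact_force: [-0.2, -0.3, 0.6]
grip_width: 0.0919
finger_force: 0.0
```

Emit:
{"name": "servo_tool", "arguments": {
  "motion": [0,0,0,0,0,0,0,0,0,0,0,0,0,0,0,0,0,0,0,0,0,0,0,0,0,0,0,0,0,0,0,0,0,0,0,0],
  "claw": 1
}}

```text
time_s: 24.35
tcp_pos: [0.4224, -0.2755, 0.0127]
eef_rot: [2.222, 2.221, -0.0]
contact_force: [-0.4, -0.1, 0.1]
grip_width: 0.0374
finger_force: 20.0
```

Emit:
{"name": "servo_tool", "arguments": {
  "motion": [0,0,-2,0,0,0,0,0,-3,0,0,0,3,0,0,0,0,0,5,0,0,0,0,0,5.5,0,0,0,0,0,5.5,0,0,0,0,0,5.5,0,0,0,0,0,5,0,0,0,0,0]
}}

```text
time_s: 25.35
tcp_pos: [0.4222, 0.0213, 0.0628]
eef_rot: [2.221, 2.221, 0.0]
contact_force: [1.0, -0.3, 0.3]
grip_width: 0.0372
finger_force: 20.0
```

Emit:
{"name": "servo_tool", "arguments": {
  "motion": [3.5,0,0,0,0,0,2.4,2.9,0,0,0,0,0,4,0,0,0,0,0,5,0,0,0,0,0,5,0,0,0,0,0,4,0,0,0,0,0,3,0,0,0,0,0,0,0,0,0,0]
}}

```text
time_s: 26.35
tcp_pos: [0.6626, 0.0783, 0.0619]
eef_rot: [2.222, 2.221, 0.0]
contact_force: [-0.9, 1.0, -0.9]
grip_width: 0.0379
finger_force: 20.0
```

Emit:
{"name": "servo_tool", "arguments": {
  "motion": [0,0,1.4,0,0,0,0,0,1,0,0,0,0,0,0.5,0,0,0,0,0,0.2,0,0,0,0,0,0,0,0,0]
}}

```text
time_s: 26.98
tcp_pos: [0.6615, 0.0785, 0.0318]
eef_rot: [2.222, 2.221, 0.0]
contact_force: [0.1, 0.6, -0.1]
grip_width: 0.0373
finger_force: 20.0
```

Emit:
{"name": "servo_tool", "arguments": {
  "motion": [0,0,0.1,0,0,0,0,0,0,0,0,0]
}}

```text
time_s: 27.22
tcp_pos: [0.6616, 0.0785, 0.0309]
eef_rot: [2.222, 2.221, 0.0]
contact_force: [-1.0, 0.6, 0.2]
grip_width: 0.0378
finger_force: 20.0
```

Emit:
{"name": "servo_tool", "arguments": {
  "motion": [0,0,0.1,0,0,0,0,0,0,0,0,0]
}}

```text
time_s: 27.48
tcp_pos: [0.6617, 0.0785, 0.0308]
eef_rot: [2.221, 2.221, 0.001]
contact_force: [-2.6, -0.1, 5.3]
grip_width: 0.0376
finger_force: 20.0
```

In contact. I'll release, lift and move back out of the way.

Emit:
{"name": "servo_tool", "arguments": {
  "motion": [0,0,0,0,0,0,0,0,0,0,0,0,0,0,0,0,0,0,0,0,0,0,0,0,0,0,-2.5,0,0,0,0,0,-4,0,0,0,0,0,-5,0,0,0,0,0,-5,0,0,0],
  "claw": -1
}}

```text
time_s: 28.48
tcp_pos: [0.6613, 0.0785, 0.1961]
eef_rot: [-2.222, -2.221, 0.001]
contact_force: [1.0, 0.5, 0.3]
grip_width: 0.092
finger_force: 0.0
```

Emit:
{"name": "servo_tool", "arguments": {
  "motion": [0,-3,-3,0,0,0,0,-5,0,0,0,0,0,-5,0,0,0,0,0,-5,0,0,0,0,0,-5,0,0,0,0,0,0,0,0,0,0]
}}

```text
time_s: 29.22
tcp_pos: [0.4284, 0.0788, 0.2249]
eef_rot: [-2.221, -2.221, 0.002]
contact_force: [1.2, 0.6, -0.5]
grip_width: 0.0921
finger_force: 0.0
```

Run:
```python
from m import *
import m
def P(c,p): return proj(c,np.array(p)+[0,0,.018])
T={"large":(.6443,-.1743),"medium":(.6502,-.0902),"small":(.6558,-.006),"tiny":(.662,.0785)}
ims=[]
for k in("side","top"):
    c=camera(k); c2=dict(c); c2["position"]=np.array(c["position"])-[0,0,.018]
    im=c["image"]
    for n,g in T.items():
        e=cen(hull(c2,n,*g))
        rs=[r for r in nets.regions_of(k,"bottle_"+n) if np.hypot(*(np.array(r["location"])-e))<12]
        if rs:
            ys,xs=np.nonzero(rs[0]["pixels"]); f=fit(n,[(c2,np.array([xs.mean(),ys.mean()]))],g)[0]
            print(k,n,round(rs[0]["conf"],2),len(xs),(1000*(f-g)).round(1))
    ims.append(im)
s=cv2.resize(ims[0][150:330,240:420],(400,400)); t=cv2.resize(ims[1][110:240,240:420],(400,289))
cv2.imwrite("pics/end.png",np.hstack([s,cv2.copyMakeBorder(t,0,111,0,0,0)]))
```

```text
side large 0.57 1383 [-0.4  4.6]
side medium 0.81 578 [-3.4 13. ]
side small 0.74 400 [-1.7 12.4]
side tiny 0.76 243 [-3.1  5.6]
top large 0.93 766 [-0.6 -0.5]
top medium 0.62 518 [-3.  -2.5]
top small 0.73 316 [-1.6 -0.6]
top tiny 0.51 201 [-1.8 -0.7]
```

View pics/end.png

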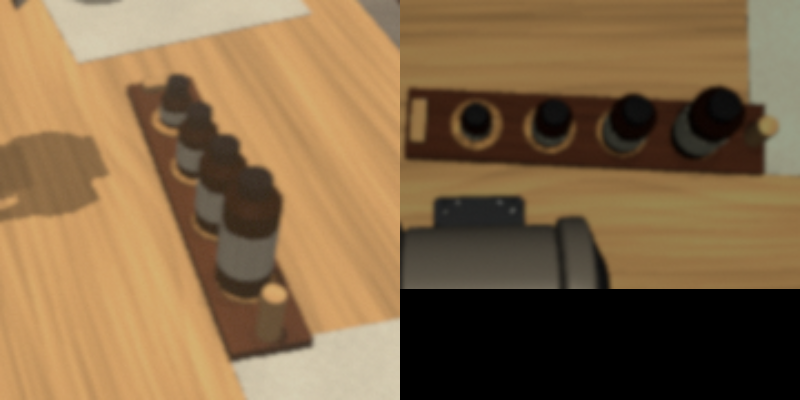

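The final picture shows all four bottles upright and centred on their discs, with the largest beside the dowel. The large y offsets in the side fit come from bottles hiding each other; the top view is within about 4 mm.

```bash
python3 -c "
from station import workorder
print(workorder.sign_off())"
```

```text
the job is handed in; nothing more can be done
None
```

All four bottles stand upright on the cork discs, largest beside the dowel down to the smallest at the far end, each within about 4 mm of its disc's centre by the top camera; the arm never went near the bowl, and the job was handed in at about 29 s of the 96 s, with no verdict returned.

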